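# Saddle the third film roll and hold the cam lift at its top

## Task

Take the yellow film roll from the white two-place rack and lay it gently, not dropped, in the groove on top of the two film rolls in the cam lift's cradle, ends roughly in line with theirs, and let go of it. Then swing the red-handled cam lever up until it stands upright, where the cradle is at its highest, without running it past the top, and finish still holding the lever there with the roll resting on the other two. Leave the green label roll and everything else on the bench alone.

Things in the scene. Friction and masses are not known exactly. Their poses are not given: they have to be found in the camera images.
- film_roll: loose yellow film roll with cardboard core, to be moved, 120 mm long, 56 mm diameter; origin at its centre (mid-length, on the axis), own x along its axis; it may start turned about that axis. 0.16 to 0.29 kg. Starts lying in one of the two places of the rack, its centre 41 mm above the bench, its axis parallel to the rack's x, both its sides free.
- rack: fixed white rack, base 130 x 240 x 8 mm, origin on the bench under its centre; two places 65 mm either side of it along its y, each with two ridges along x, 52 mm over their outsides, tops 20 mm above the bench
- label_roll: green label roll in the other place of the rack, to be left alone (shift under 30 mm), 120 mm long, 44 mm diameter; origin at its centre (mid-length, on the axis), own x along its axis; it may start turned about that axis
- lower_roll_a: yellow film roll lying in the cradle of the cam lift, loose, on its -y side, 120 mm long, 56 mm diameter; origin at its centre (mid-length, on the axis), own x along its axis; it may start turned about that axis. A roll saddled on the pair has its centre 48 mm above theirs, midway between them; the tops of the pair are then 20 mm below its centre.
- lower_roll_b: the same on the +y side of the cradle, touching lower_roll_a or up to 2 mm from it
- cam_lift: fixed grey lift housing, foot 170 x 150 mm; origin on the bench under its centre, x along the rolls in its cradle, y across them; cam axis and lever on its -y side. It may stand left or right of the rack, and turned.
- cradle_floor (a point): centre of the upper face of the aluminium cradle's floor (axes as cam_lift), 80 mm above the bench when down, 105 mm at full lift. Cradle 134 mm long (x), 123 mm wide, side cheeks 34 mm high, end lips 14 mm high. A properly saddled roll has its centre 76 mm above this point.
- lever_grip (a point): middle of the free part of the lever's red handle, a round revolving sleeve 16 mm diameter, parallel to cam_lift's y axis, free for 28 mm either side of this point (a steel arm 8 mm thick joins it on its +y side); 110 mm from the cam axis. At lever angle 0 it lies level with the cam axis on the -x side, 50 mm above the bench.
- cam_axis (a point): point on the cam's turning axis in the lever_grip's plane of travel; the axis is parallel to cam_lift's y; 50 mm above the bench. The grip is at cam_axis + 110 mm x (-cos angle along cam_lift x, +sin angle up).
- cam_lever (a joint): lever angle, rad: 0 at rest (lever level, pointing along cam_lift's -x), 1.571 upright = highest lift, over the top beyond, stop at 2.5. A return spring and the load pull it back to 0 when let go: 3 to 8 N at the handle.
- cradle (a joint): lift of the cradle, m: 0 down, 0.025 at the top; driven by the cam, rises smoothly with the lever and sinks again past upright
- tin: small tin 60 mm diameter, 70 mm high, bystander; origin under its centre
- spatula: spatula lying on the right of the bench, bystander
- spray_bottle: blue bottle 170 mm high, bystander
- tape_ring: red ring of tape lying flat, bystander
- foam_tray: white tray on the scale, bystander
Things that resemble listed ones, but are neither listed nor needed, are in the scene too. What is shaped like the lower_roll_b but orange or pink is not meant. Leave any purple look-alike of the film_roll alone.

How it is judged:
On the way:
1. the film roll rests in the groove on both lower rolls, let go, with the lift still down (contact force between film_roll and lower_roll_a above 0.2 N and contact force between film_roll and lower_roll_b above 0.2 N and contact force between film_roll and the arm below 0.05 N and contact force between film_roll and the fingers below 0.05 N and contact force between film_roll and cam_lift below 0.05 N and x of film_roll in the frame of cradle_floor between -0.02 and 0.02 m and y of film_roll in the frame of cradle_floor between -0.012 and 0.012 m and z of film_roll in the frame of cradle_floor between 0.066 and 0.086 m and angle between the x axis of film_roll and the x axis of cradle_floor, either way round below 0.2 rad and linear speed of film_roll below 0.03 m/s and value of joint cam_lever below 0.15 rad), for 0.3 s.
At the end, for the whole second after the job is handed in: the robot holds the lever (over 0.8 N) still within 8 degrees of upright, the cradle at least 23 mm up, and the film roll rests, untouched by the robot, on both lower rolls and on nothing else: within 20 mm of the cradle's middle lengthwise, 12 mm crosswise, within 0.2 rad of in line (contact force between film_roll and lower_roll_a above 0.2 N and contact force between film_roll and lower_roll_b above 0.2 N and contact force between film_roll and the arm below 0.05 N and contact force between film_roll and the fingers below 0.05 N and contact force between film_roll and cam_lift below 0.05 N and x of film_roll in the frame of cradle_floor between -0.02 and 0.02 m and y of film_roll in the frame of cradle_floor between -0.012 and 0.012 m and z of film_roll in the frame of cradle_floor between 0.066 and 0.086 m and angle between the x axis of film_roll and the x axis of cradle_floor, either way round below 0.2 rad and linear speed of film_roll below 0.03 m/s and value of joint cam_lever between 1.43 and 1.71 rad and value of joint cradle above 0.023 m and velocity of joint cam_lever between -0.1 and 0.1 rad/s and contact force between any of the fingers, the arm and cam_lever above 0.8 N); the arm keeps its last pose, push and grip.
It fails at once if the film roll is dropped or thrown (linear speed of film_roll above 0.6 m/s and contact force between film_roll and the fingers below 0.05 N).
It fails at once if the lever runs over the top (beyond 1.95 rad) (value of joint cam_lever above 1.95 rad).
It fails at once if a bystander is disturbed (moved over 30 mm) (distance of any of spray_bottle, tape_ring, spatula, tin, foam_tray, label_roll from where it was at the start of the episode above 0.03 m).
It also fails if it takes over 56 s, if anything falls off the work surface, if the arm or the gripper's body presses on something with over 40 N, if the wrist force passes 120 N, or if a joint passes its speed limit or range.

## Robot

A 6-joint arm with a two-finger parallel gripper is mounted at the origin on the work surface. World frame = base frame: x ahead of the robot, y to its left, z up, the work surface at z = 0. Lengths are in m, angles in rad, forces in N, time in s.
With the tool pointing down it reaches from about 0.25 to 0.775 m from the base axis. Payload 4 kg.
Tool frame: the origin (TCP) lies at the very end of the fingers, on their centre line; the grasp point (between the pads) lies 19 mm behind it; z points along the fingers, y is the direction in which the jaws open and shut (so a half turn about z gives the same grasp; the last joint's range is limited). The gripper opens to 94 mm and grips with 3 to 60 N. Pads are 16 mm wide; open, the fingers measure 119 mm over their backs; the gripper's body (75 mm by 177 mm) begins 78 mm behind the grasp point.
Start: joints at [-0.103, 0.087, 1.371, -0, 1.684, -0.103], TCP at [0.55, -0, 0.206] pointing down, gripper open.
Joint ranges: [-3.1, 3.1], [-0.76, 2.03], [0.27, 2.55], [-1.08, 4.22], [0.17, 2.65], [-2.57, 2.57]. Speed limits (rad/s): [2.79, 2.79, 3.14, 3.14, 3.14, 3.14].

## Interface

Orientations are given as [roll, pitch, yaw] about the fixed x, y, z axes, in that order (R = Rz(yaw) Ry(pitch) Rx(roll)).
In Python, from bench import robot, snapshot, calibration gives the robot as it stands. The module is installed in compiled form; this text tells all that it offers.
- The arm moves only by the tool servo_tool, never from a script. Its argument "series" is text: rows parted by semicolons, each of 5 numbers parted by spaces: the closure, from -1 (fully open) to 1 (shut), then the shift along the tool's x, y, z in cm, then the turn about the tool's z in rad. A call has 1 to 20 rows; each row is the pose to reach, as a shift and turn from the pose commanded when the call began, along the tool's axes at that moment; what a row does not reach only later rows make up. A row lasts 1/12 s, in which the tool goes at most 41.7 mm and 7.16 degrees, less where a joint would pass 70% of its speed; a pose out of reach is approached as far as the arm can. A call with a gripper value outside its range is refused whole. The fingers move at their own pace and stop on an object; the grip force is fixed at half the most. Time passes only in rows, so rows that repeat a pose let the fingers close. It gives the time, the measured TCP pose, the force and the opening at its end, in the units of the state.
- robot.get_obs(): the state, without advancing time (a new reading comes with each control period).
- snapshot(name): name is "scene" or "side" or "wrist"; returns (picture, depth): 480x640x3 uint8, red, green, blue; 480x640 float32, m along the optical axis (not along the pixel's ray), 0 where there is no reading.
- calibration(name): a dict with "fx", "fy", "cx", "cy" (pixels), "k1" (the pictures are not rectified: a ray, as slopes to the right and down, at radius r is drawn at 1 + k1 r^2 times it, then the intrinsics apply), "rvec" (rotation vector, rad) and "tvec" (3), from world to camera coordinates, as OpenCV has them; the wrist camera has in their place "tool_from_camera" (4x4, takes a point from camera to tool coordinates, whose origin is the TCP and whose axes are the flange's). Camera axes: x right, y down, z forward; pixel columns grow to the right and rows downward; lengths in m; the calibration is good to about 2 mm. A picture is of the moment at which its call begins: read the wrist's pose just before it. calibration takes no time and is no camera call.
- robot.close_job(): hands the job in, once; it reports no verdict.
The state is a dict: "time": time; "joint_positions": joint angles; "qvel": joint speeds; "joint_torque": joint torques, N m; "tool_pos": TCP position; "ee_rot": TCP orientation; "wrist_force": force on the tool from outside, world axes, zero at the start; "wrist_torque": the same for the moment, N m; "width": finger opening in m.
Only numpy, scipy, OpenCV 4.12 (cv2) and the standard library are available. Lean on these libraries where they do the work, as an engineer would, in place of code of your own. Each camera call takes 0.05 s, during which the arm holds its last target. There are 200 camera calls.

## Working session

There is one attempt and no reset: what is moved stays moved. The work goes in short steps, Python scripts to look and compute and a tool call to move; the robot and the scene stay as the last step left them, time stands still between calls to the robot, and variables do not carry over. Pictures are saved under pics/ and viewed, about 8 in all and at most 12, crops included, and the job is handed in when it is done.

Besides the shell and the picture viewer there is one more tool, called after ">>>" as name(argument=value, ...) on one line, values as JSON. servo_tool: Moves the arm, as the interface text tells. Its arguments: {"type":"object","properties":{"series":{"type":"string"}},"required":["series"]}

```bash
mkdir -p pics; cat > h.py <<'E'
import numpy as np, cv2
from bench import robot, snapshot, calibration
from scipy.spatial.transform import Rotation as R
def campose(name, obs=None):
    c=calibration(name)
    if name=="wrist":
        T=np.eye(4); T[:3,:3]=R.from_euler('xyz',obs['ee_rot']).as_matrix(); T[:3,3]=obs['tool_pos']
        M=T@np.array(c['tool_from_camera']); return c,M
    Rm=cv2.Rodrigues(np.array(c['rvec'],float))[0]; M=np.eye(4); M[:3,:3]=Rm.T; M[:3,3]=-Rm.T@np.array(c['tvec'],float).ravel()
    return c,M
def slopes(c,u,v):
    K=np.array([[c['fx'],0,c['cx']],[0,c['fy'],c['cy']],[0,0,1]],float)
    p=np.stack([np.ravel(u),np.ravel(v)],-1).astype(float)[:,None]
    return cv2.undistortPoints(p,K,np.array([c['k1'],0,0,0],float))[:,0]
def cloud(c,M,d):
    v,u=np.mgrid[:480,:640]; s=slopes(c,u,v); z=d.ravel()[:,None]
    P=np.hstack([s*z,z])@M[:3,:3].T+M[:3,3]; P[d.ravel()<=0]=np.nan
    return P.reshape(480,640,3)
def look(name):
    o=robot.get_obs(); im,d=snapshot(name); c,M=campose(name,o); return o,im,d,c,M,cloud(c,M,d)
def save(n,im): cv2.imwrite('pics/'+n,im[:,:,::-1])
E
python3 - <<'E'
from h import *
for n in("scene","side","wrist"):
    o,im,d,c,M,P=look(n); save(n+'0.png',im); np.savez(n+'0.npz',im=im,P=P); print(n,M.round(3).tolist())
print(robot.get_obs())
E
```

```text
scene [[0.806, 0.515, -0.292, 0.967], [0.592, -0.695, 0.407, -0.632], [0.007, -0.501, -0.865, 1.385], [0.0, 0.0, 0.0, 1.0]]
side [[-0.956, -0.209, 0.205, 0.154], [-0.292, 0.671, -0.681, 1.241], [0.005, -0.711, -0.703, 1.39], [0.0, 0.0, 0.0, 1.0]]
wrist [[1.0, 0.001, -0.002, 0.55], [0.0, -0.958, -0.288, 0.085], [-0.002, 0.288, -0.958, 0.384], [0.0, 0.0, 0.0, 1.0]]
{'time': 0.15, 'joint_positions': array([-1.03072986e-01,  8.77931842e-02,  1.37188903e+00, -2.88942790e-05,
        1.68363326e+00, -1.03118830e-01]), 'qvel': array([ 0.00091387, -0.00135175, -0.00645011,  0.0010898 ,  0.00098921,
       -0.00021346]), 'joint_torque': array([ 1.24418581e-03, -3.40636396e+01, -3.02795255e+01,  7.18983379e-02,
        3.04441026e-02, -1.11468453e-04]), 'tool_pos': array([5.49569774e-01, 4.46203026e-05, 2.04577893e-01]), 'ee_rot': array([-3.13987602e+00, -1.48777339e-04,  1.57083881e+00]), 'wrist_force': array([-0.49758842, -0.25120468, -1.0160147 ]), 'wrist_torque': array([-0.055992  ,  0.02386963, -0.03205749]), 'width': 0.09412836935141222}
```

View pics/scene0.png

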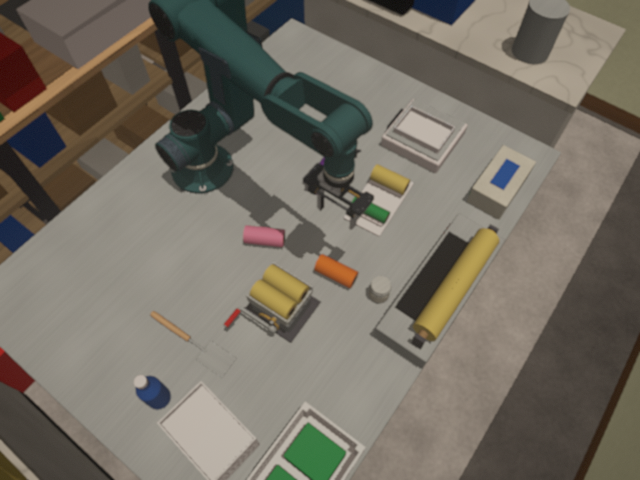

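View pics/side0.png

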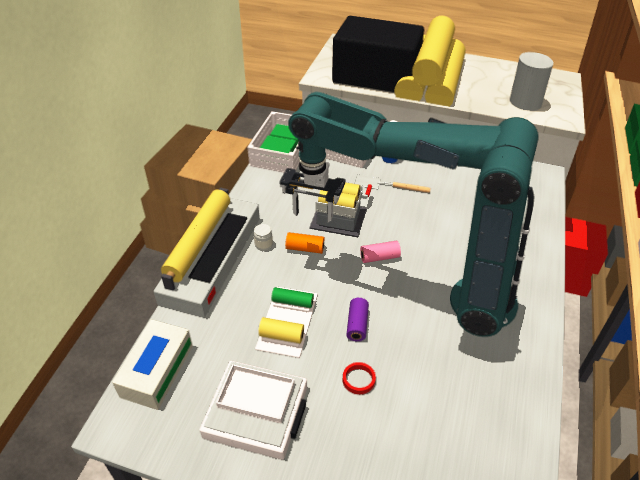

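The scene view shows the rack at about (380,205), with the yellow roll at (390,180) and the green one at (372,212). The lift is at (275,297) with its two yellow rolls, and the red lever handle is at (232,318). The side view agrees. Next I measure from depth.

```bash
cat > m.py <<'E'
from h import *
for n in("scene","side"):
    f=np.load(n+'0.npz'); im,P=f['im'],f['P']; hsv=cv2.cvtColor(im,cv2.COLOR_RGB2HSV)
    for col,lo,hi in(("yel",(20,100,80),(34,255,255)),("red",(0,150,80),(6,255,255)),("grn",(45,120,40),(80,255,255)),("pur",(125,80,40),(155,255,255))):
        m=cv2.inRange(hsv,lo,hi); k,l,s,ce=cv2.connectedComponentsWithStats(m)
        for i in range(1,k):
            if s[i,4]<25: continue
            p=P[(l==i)]; p=p[~np.isnan(p[:,0])]
            if len(p)<10: continue
            if not(0<np.median(p[:,0])<.9 and abs(np.median(p[:,1]))<.6 and np.median(p[:,2])<.2): continue
            q=p[p[:,2]>np.percentile(p[:,2],60)] # crest
            w,V=np.linalg.eigh(np.cov(q[:,:2].T))
            print(n,col,ce[i].round(),s[i,4],'med',np.median(p,0).round(3),'crestmean',q.mean(0).round(3),'zmax',np.percentile(p[:,2],98).round(3),'ang',np.degrees(np.arctan2(V[1,1],V[0,1])).round(1),'lo',p.min(0).round(3),'hi',p.max(0).round(3))
E
python3 m.py
```

```text
scene yel [389. 179.] 595 med [0.551 0.293 0.062] crestmean [0.548 0.303 0.068] zmax 0.072 ang -175.0 lo [0.488 0.273 0.029] hi [0.608 0.328 0.076]
scene yel [278. 291.] 1738 med [ 0.536 -0.239  0.13 ] crestmean [ 0.534 -0.235  0.134] zmax 0.138 ang -173.3 lo [ 0.47  -0.291  0.096] hi [ 0.594 -0.179  0.142]
scene red [232. 318.] 79 med [ 0.459 -0.357  0.056] crestmean [ 0.459 -0.359  0.058] zmax 0.061 ang 89.8 lo [ 0.451 -0.382  0.048] hi [ 0.465 -0.33   0.063]
scene grn [377. 212.] 174 med [0.586 0.171 0.05 ] crestmean [0.586 0.175 0.055] zmax 0.058 ang -176.0 lo [0.557 0.156 0.036] hi [0.617 0.193 0.06 ]
scene grn [314. 454.] 1958 med [ 0.851 -0.504  0.066] crestmean [ 0.85  -0.505  0.069] zmax 0.071 ang -171.8 lo [ 0.794 -0.551  0.057] hi [ 0.909 -0.456  0.076]
scene grn [279. 475.] 205 med [ 0.81  -0.587  0.056] crestmean [ 0.811 -0.589  0.059] zmax 0.061 ang -153.1 lo [ 0.794 -0.614  0.049] hi [ 0.845 -0.576  0.063]
side yel [348. 195.] 403 med [ 0.493 -0.209  0.128] crestmean [ 0.493 -0.218  0.14 ] zmax 0.141 ang 96.3 lo [ 0.463 -0.279  0.087] hi [ 0.538 -0.004  0.329]
side yel
[... 1096 characters left out ...]
.019] crestmean [0.302 0.383 0.024] zmax 0.028 ang 133.8 lo [ 0.255  0.334 -0.008] hi [0.344 0.428 0.03 ]
side grn [281. 139.] 697 med [ 0.853 -0.526  0.063] crestmean [ 0.822 -0.454  0.106] zmax 0.528 ang 114.9 lo [ 0.571 -0.655 -0.002] hi [0.94  0.061 0.549]
side grn [292. 297.] 557 med [0.555 0.192 0.048] crestmean [0.553 0.183 0.054] zmax 0.059 ang -176.3 lo [0.494 0.161 0.022] hi [0.615 0.211 0.061]
side grn [173. 370.] 313 med [0.779 0.526 0.042] crestmean [0.779 0.526 0.051] zmax 0.057 ang 89.9 lo [0.774 0.42  0.022] hi [0.784 0.621 0.06 ]
side pur [357. 318.] 710 med [0.35  0.208 0.049] crestmean [0.35  0.204 0.054] zmax 0.059 ang 99.9 lo [ 0.315  0.133 -0.002] hi [0.387 0.264 0.064]
```

View pics/wrist0.png

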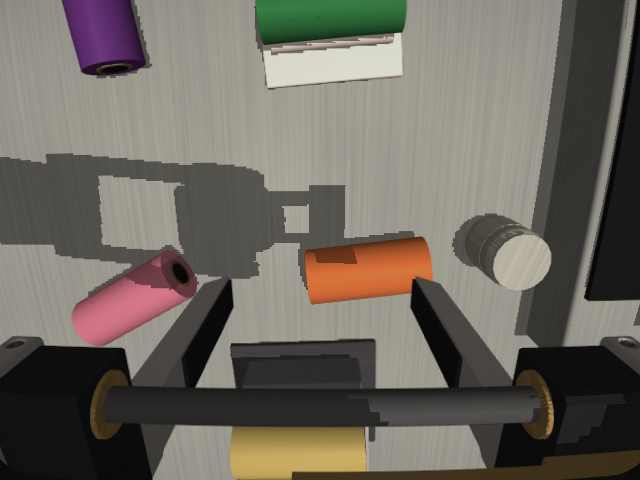

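The wrist view shows the green roll and rack at the top (335,20), the orange roll at (368,270), the tin at (520,260) and the lift at (300,410). I'm going above the film roll at about (0.548, 0.308), axis about 5°, and will look closely from there.

>>> servo_tool(series="-1 3 0 0 0.12; -1 6 0 0 0.24; -1 9 0 0 0.36; -1 12 0 0 0.48; -1 15 0 0 0.6; -1 18 0 0 0.72; -1 21 0 0 0.84; -1 24 0 0 0.96; -1 27 0 0 1.08; -1 29 0 0 1.2; -1 30.8 0 0 1.32; -1 30.8 0 0 1.44; -1 30.8 0 0 1.48; -1 30.8 0 0 1.48; -1 30.8 0 0 1.48")

```text
time: 1.4
tool_pos: [0.5498, 0.308, 0.2049]
ee_rot: [3.141, 0.001, 0.092]
wrist_force: [0.5, 0.1, -1.1]
width: 0.0936
```

```bash
python3 - <<'E'
from h import *
o,im,d,c,M,P=look("wrist"); save('w1.png',im); print(o['time'],o['tool_pos'],o['ee_rot'],o['joint_positions'])
hsv=cv2.cvtColor(im,cv2.COLOR_RGB2HSV); m=cv2.inRange(hsv,(18,90,60),(36,255,255))
k,l,s,ce=cv2.connectedComponentsWithStats(m); i=1+np.argmax(s[1:,4]); p=P[l==i]; p=p[~np.isnan(p[:,0])]; p=p[(p[:,2]<.08)&(p[:,2]>.03)]
q=p[p[:,2]>.063]
print(ce[i],len(p),q.mean(0),q.min(0),q.max(0),'all',p.min(0),p.max(0))
w,V=np.linalg.eigh(np.cov(q[:,:2].T)); a=V[:,1]*np.sign(V[0,1]); n=np.array([-a[1],a[0]]); print('ang',np.arctan2(a[1],a[0]))
t=p[:,:2]@a; y=p[:,:2]@n
# circle fit across
A=np.c_[2*y,2*p[:,2],np.ones(len(y))]; b=y**2+p[:,2]**2; x=np.linalg.lstsq(A,b,rcond=None)[0]; print('circ',x[:2],np.sqrt(x[2]+x[0]**2+x[1]**2))
tc=(np.percentile(t,.5)+np.percentile(t,99.5))/2; print('len',np.ptp(np.percentile(t,[.5,99.5])),'centre',tc*a+x[0]*n)
E
```

```text
1.4 [0.54983578 0.30800455 0.20493817] [3.14127755e+00 8.36639438e-04 9.22349186e-02] [ 4.20707722e-01  2.68312612e-01  1.16246500e+00 -2.86399045e-05
  1.71170861e+00  1.89926499e+00]
[319.69531552 223.75261324] 7715 [0.54899308 0.31027885 0.06773938] [0.48477263 0.28657819 0.06300059] [0.60666603 0.33431792 0.07234591] all [0.483614   0.27819517 0.03632079] [0.60767196 0.34142505 0.07234591]
ang 0.08592561876602132
circ [0.26199856 0.04313269] 0.026817669546860334
len 0.11902414985314047 centre [0.54615203 0.31001303]
```

View pics/w1.png

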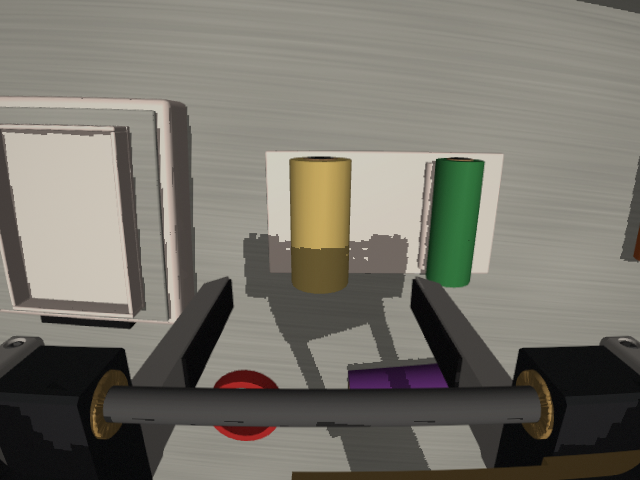

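The roll is between the fingers at px (320,224). The rack's other side and the scale at the left are clear. I'm descending, closing and lifting.

>>> servo_tool(series="-1 -0.4 -0.2 4 0; -1 -0.4 -0.2 8 0; -1 -0.4 -0.2 11.5 0; -1 -0.4 -0.2 14 0; -1 -0.4 -0.2 16 0; -1 -0.4 -0.2 17 0; -1 -0.4 -0.2 17.7 0; -1 -0.4 -0.2 17.7 0; 1 -0.4 -0.2 17.7 0; 1 -0.4 -0.2 17.7 0; 1 -0.4 -0.2 17.7 0; 1 -0.4 -0.2 17.7 0; 1 -0.4 -0.2 17.7 0; 1 -0.4 -0.2 17.7 0; 1 -0.4 -0.2 17.7 0; 1 -0.4 -0.2 17.7 0")

```text
time: 2.78
tool_pos: [0.5462, 0.3093, 0.029]
ee_rot: [3.141, -0.001, 0.091]
wrist_force: [-1.1, -2.5, 2.2]
width: 0.0553
```

Gripped at 55 mm. I'm lifting, then measuring the lift with the fixed cameras while the arm is out of the way.

>>> servo_tool(series="1 0 0 -1 0; 1 0 0 -3 0; 1 0 0 -6 0; 1 0 0 -10 0; 1 0 0 -14 0; 1 0 0 -18 0; 1 0 0 -21 0; 1 0 0 -22 0; 1 0 0 -22 0")

```text
time: 3.53
tool_pos: [0.547, 0.3104, 0.2525]
ee_rot: [-3.139, -0.007, 0.091]
wrist_force: [-0.0, -1.4, -1.9]
width: 0.0551
```

```bash
cat > lift.py <<'E'
from h import *
import sys
tag=sys.argv[1]; cams=sys.argv[2].split(',')
print(robot.get_obs()['tool_pos'],robot.get_obs()['width'])
for n in cams:
    o,im,d,c,M,P=look(n); save(tag+n+'.png',im); hsv=cv2.cvtColor(im,cv2.COLOR_RGB2HSV)
    box=(P[...,0]>.4)&(P[...,0]<.66)&(P[...,1]>-.42)&(P[...,1]<-.12)
    m=(cv2.inRange(hsv,(18,90,60),(36,255,255))>0)&box&(P[...,2]>.08)&(P[...,2]<.15)
    p=P[m]; q=p[p[:,2]>.11]
    # axis direction: minimise spread of height residual vs cross coordinate
    best=None
    for a in np.radians(np.arange(-10,25,.5)):
        y=q[:,:2]@[-np.sin(a),np.cos(a)]; e=np.polyfit(y,q[:,2],8,full=True)
        Y=(y-y.mean())/.05; r=np.polynomial.polynomial.polyfit(Y,q[:,2],8,full=True)[1][0][0]
        if best is None or r<best[0]: best=(r,a)
    a=best[1]; ax=np.array([np.cos(a),np.sin(a)]); nn=np.array([-ax[1],ax[0]])
    t=p[:,:2]@ax; y=p[:,:2]@nn
    h=np.histogram(q[:,:2]@nn,bins=np.arange(y.min(),y.max(),.004)); yy=q[:,:2]@nn
    prof=[(round(float(b-y.min()),3),round(float(np.median(q[(yy>=b)&(yy<b+.004),2])),3)) for b in h[1][:-1] if ((yy>=b)&(yy<b+.004)).sum()>3]
    tc=np.percentile(t,[.5,99.5]); 
    # two-circle fit, R=28, radius known, z=.108
    from scipy.optimize import least_squares
    f=lambda x: np.minimum(abs(np.hypot(y-x[0]-x[2]/2,p[:,2]-x[1])-.028),abs(np.hypot(y-x[0]+x[2]/2,p[:,2]-x[1])-.028))
    s=least_squares(f,[y.mean(),.108,.057],loss='soft_l1',f_scale=.002)
    print(n,len(p),'ang',np.degrees(a),'len',tc,np.ptp(tc),'fit',s.x,np.median(f(s.x)),'centre',tc.mean()*ax+s.x[0]*nn); print(prof)
    r=((cv2.inRange(hsv,(0,150,60),(6,255,255))>0)|(cv2.inRange(hsv,(174,150,60),(180,255,255))>0))&box&(P[...,2]>.02)&(P[...,1]<-.29)
    q=P[r]; print('red',len(q),np.median(q,0) if len(q) else '',q.min(0) if len(q) else '',q.max(0) if len(q) else '')
    # dark/grey foot + cradle top extents
    for lo,hi in((.003,.02),(.088,.12)):
        g=P[box&(P[...,2]>lo)&(P[...,2]<hi)&~m]
        if len(g): print('grey',lo,len(g),np.percentile(g[:,:2]@ax,[1,99]),np.percentile(g[:,:2]@nn,[1,99]))
E
python3 lift.py L1 scene,side; python3 - <<'E'
import cv2
a=cv2.imread('pics/L1scene.png')[230:350,200:340]; b=cv2.imread('pics/L1side.png')[150:250,300:400]
cv2.imwrite('pics/c1.png',cv2.hconcat([cv2.resize(a,(400,400*120//140)),cv2.resize(b,(400,342))]))
E
```

```text
[0.54697385 0.31038015 0.25246653] 0.05509164378531791
scene 1796 ang 2.5 len [0.46128739 0.58164081] 0.12035341508276032 fit [-0.25554457  0.10638341  0.0570376 ] 0.0015562505404107287 centre [ 0.53211448 -0.23255541]
[(0.016, 0.116), (0.02, 0.117), (0.024, 0.124), (0.028, 0.128), (0.032, 0.131), (0.036, 0.132), (0.04, 0.134), (0.044, 0.134), (0.048, 0.134), (0.052, 0.134), (0.056, 0.133), (0.06, 0.13), (0.064, 0.127), (0.068, 0.124), (0.072, 0.117), (0.076, 0.116), (0.08, 0.123), (0.084, 0.127), (0.088, 0.131), (0.092, 0.133), (0.096, 0.133), (0.1, 0.134), (0.104, 0.134), (0.108, 0.134), (0.112, 0.133), (0.116, 0.131), (0.12, 0.128)]
red 81 [ 0.45886645 -0.35550847  0.05562041] [ 0.45117188 -0.3820525   0.04708974] [ 0.46567232 -0.32895219  0.06229742]
grey 0.003 1034 [0.39323766 0.64580566] [-0.44091295 -0.14510202]
grey 0.088 459 [0.45646121 0.58853114] [-0.33491474 -0.19446218]Traceback (most recent call last):
  File "lift.py", line 14, in <module>
    Y=(y-y.mean())/.05; r=np.polynomial.polynomial.polyfit(Y,q[:,2],8,full=True)[1][0][0]
                          ~~~~~~~~~~~~~~~~~~~~~~~~~~~~~~~~~~~~~~~~~~~~~~~~~~~~~~~~~~~~^^^
IndexError: index 0 is out of bounds for axis 0 with size 0
```

View pics/c1.png

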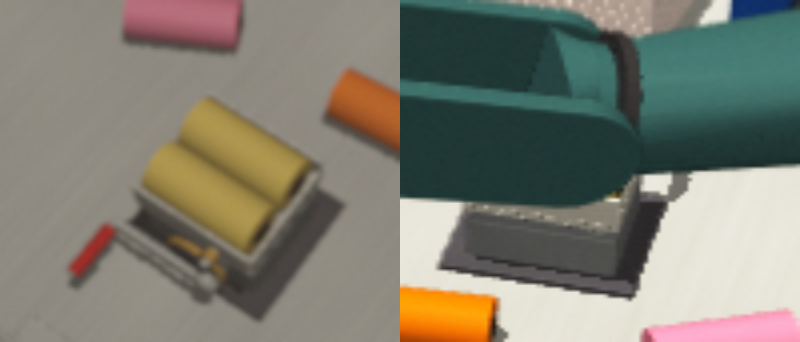

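The crop shows the lift with its two rolls touching, the lever level with the red handle at the left, and the steel arm towards the cradle. The lift centre is about (0.532, -0.233), yaw about 2.5°. I'm carrying the roll to just short of the lift for a wrist view.

>>> servo_tool(series="1 -0.3 1 0 0; 1 -1 3.2 0 0.01; 1 -1.9 6.4 0 0.02; 1 -2.9 9.7 0 0.03; 1 -3.9 13 0 0.04; 1 -4.8 16.3 0 0.047; 1 -5.8 19.6 0 0.047; 1 -6.8 23 0 0.047; 1 -7.8 26.5 0 0.047; 1 -8.8 30 0 0.047; 1 -9.8 33.5 0 0.047; 1 -10.9 37 0 0.047; 1 -11.9 40.5 0 0.047; 1 -12.9 43.8 0 0.047; 1 -13.8 47 0 0.047; 1 -14.6 49.6 0 0.047; 1 -15.2 51.7 0 0.047; 1 -15.6 53.1 0 0.047; 1 -15.6 53.1 0 0.047; 1 -15.6 53.1 0 0.047")

```text
time: 5.3
tool_pos: [0.4371, -0.2333, 0.2456]
ee_rot: [-3.138, 0.004, 0.042]
wrist_force: [-1.1, 0.3, -2.5]
width: 0.0551
```

```bash
python3 lift.py L2 wrist; python3 -c "
from h import *
print(robot.get_obs())"
```

```text
[ 0.4370561  -0.23325988  0.24558153] 0.05509198250330117
wrist 21349 ang 2.5 len [0.46834913 0.57839262] 0.11004348280259257 fit [-0.25417598  0.10803687  0.0568544 ] 0.000421269780209399 centre [ 0.53395974 -0.23110495]
[(0.012, 0.114), (0.016, 0.113), (0.02, 0.121), (0.024, 0.127), (0.028, 0.13), (0.032, 0.133), (0.036, 0.135), (0.04, 0.136), (0.044, 0.136), (0.048, 0.136), (0.052, 0.135), (0.056, 0.134), (0.06, 0.132), (0.064, 0.128), (0.068, 0.124), (0.072, 0.116), (0.076, 0.12), (0.08, 0.126), (0.084, 0.13), (0.088, 0.133), (0.092, 0.134), (0.096, 0.136), (0.1, 0.136), (0.104, 0.136), (0.108, 0.135), (0.112, 0.134), (0.116, 0.132), (0.12, 0.129), (0.124, 0.124), (0.128, 0.119)]
red 782 [ 0.45612258 -0.35145888  0.05680507] [ 0.44718669 -0.38057051  0.0504617 ] [ 0.46307477 -0.32363059  0.06020319]
grey 0.003 129 [0.387349   0.63407104] [-0.441638   -0.15242077]
grey 0.088 2677 [0.45365108 0.58528578] [-0.33436196 -0.19259801]
{'time': 5.35, 'joint_positions': array([-6.03588318e-01, -3.55442382e-02,  1.41625264e+00,  6.34437504e-04,
        1.76539111e+00,  9.24170460e-01]), 'qvel': array([ 0.02459003, -0.01184696, -0.01463494,  0.00012045, -0.00014959,
       -0.00016775]), 'joint_torque': array([-6.37789071e-01, -2.98881447e+01, -3.17139673e+01, -1.20891971e-02,
       -5.32234507e-02, -5.03264440e-03]), 'tool_pos': array([ 0.43755278, -0.23264412,  0.2462337 ]), 'ee_rot': array([-3.13838006,  0.00322162,  0.043164  ]), 'wrist_force': array([ 0.7110859 , -0.1906706 , -2.47377209]), 'wrist_torque': array([0.10020468, 0.10276306, 0.03960423]), 'width': 0.05538269895051835}
```

View pics/L2wrist.png

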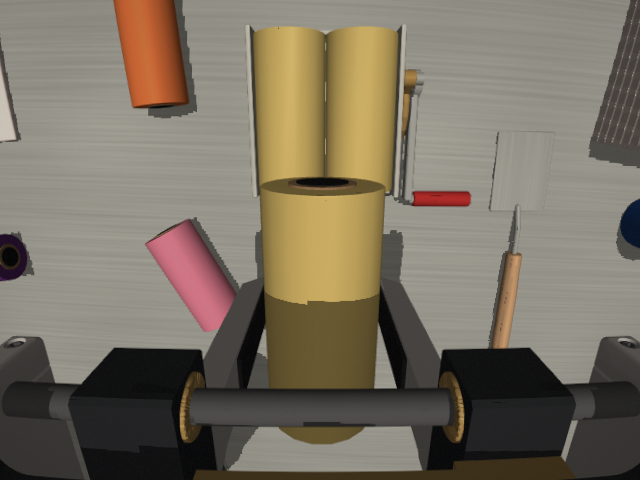

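The wrist view shows the held roll at cols 262–384 and the groove between the lower rolls at col 326. The handle is at (441,199). I'm moving over the cradle and descending to about 15 mm above contact.

>>> servo_tool(series="1 1 0 0 0; 1 3 0.1 0 0; 1 5.5 0.2 0 0; 1 7.8 0.24 0 0; 1 9.1 0.24 0 0; 1 9.4 0.24 1 0; 1 9.4 0.24 3 0; 1 9.4 0.24 5 0; 1 9.4 0.24 6.8 0; 1 9.4 0.24 8 0; 1 9.4 0.24 8.5 0; 1 9.4 0.24 8.5 0; 1 9.4 0.24 8.5 0")

```text
time: 6.43
tool_pos: [0.5328, -0.2315, 0.164]
ee_rot: [3.141, -0.001, 0.044]
wrist_force: [0.1, 0.2, -2.3]
width: 0.0553
```

```bash
python3 -c "
from h import *
o,im,d,c,M,P=look('scene'); save('s3.png',im); 
a=im[230:350,200:340]
o2,im2,d,c,M,P=look('wrist')
cv2.imwrite('pics/c3.png',cv2.hconcat([cv2.resize(a,(400,343)),cv2.resize(im2,(400,300)).__class__(0) if False else cv2.resize(im2,(400,343))])[:,:,::-1])
for k in ('tool_pos','ee_rot','wrist_force'): print(k,o2[k].round(4))"
```

```text
tool_pos [ 0.5332 -0.2318  0.1648]
ee_rot [ 3.1404e+00 -2.1000e-03  4.4000e-02]
wrist_force [ 0.1666 -0.0582 -2.773 ]
```

View pics/c3.png

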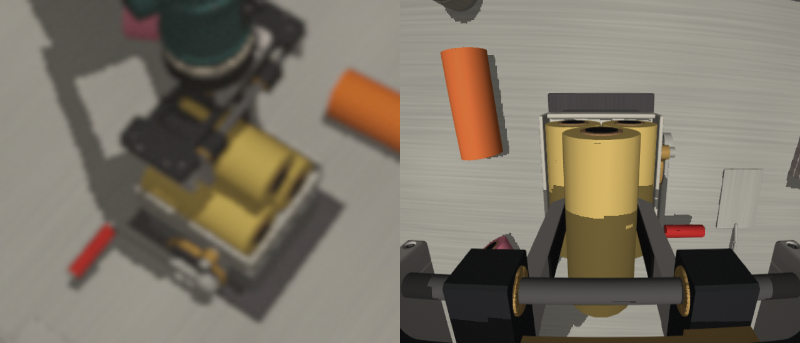

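The roll is centred over the groove in both views. Now the last 2 cm, slowly.

>>> servo_tool(series="1 -0.1 0 0.4 0; 1 -0.1 0 0.8 0; 1 -0.1 0 1.1 0; 1 -0.1 0 1.3 0; 1 -0.1 0 1.5 0; 1 -0.1 0 1.6 0; 1 -0.1 0 1.7 0; 1 -0.1 0 1.8 0; 1 -0.1 0 1.8 0; 1 -0.1 0 1.8 0")

```text
time: 7.37
tool_pos: [0.5317, -0.2317, 0.1455]
ee_rot: [3.142, -0.0, 0.044]
wrist_force: [0.6, 0.2, -2.3]
width: 0.055
```

>>> servo_tool(series="1 0 0 0.05 0; 1 0 0 0.1 0; 1 0 0 0.15 0; 1 0 0 0.2 0; 1 0 0 0.2 0; 1 0 0 0.2 0")

```text
time: 7.87
tool_pos: [0.5317, -0.2317, 0.1437]
ee_rot: [3.141, -0.0, 0.044]
wrist_force: [-0.6, -0.4, -1.8]
width: 0.0555
```

>>> servo_tool(series="1 0 0 0.03 0; 1 0 0 0.06 0; 1 0 0 0.1 0; 1 0 0 0.1 0; 1 0 0 0.1 0")

```text
time: 8.28
tool_pos: [0.5318, -0.2319, 0.1435]
ee_rot: [3.141, -0.001, 0.044]
wrist_force: [-2.0, -0.0, 3.4]
width: 0.055
```

Contact: the height stopped changing and Fz is now +3.4 N. Releasing.

>>> servo_tool(series="-0.35 0 0 0 0; -0.5 0 0 0 0; -0.7 0 0 0 0; -0.8 0 0 0 0; -0.8 0 0 0 0; -0.8 0 0 0 0; -0.8 0 0 0 0; -0.8 0 0 -0.5 0; -0.8 0 0 -1.5 0; -0.8 0 0 -3 0; -0.8 0 0 -5 0; -0.8 0 0 -8 0; -0.8 0 0 -11 0; -0.8 0 0 -13 0; -0.8 0 0 -13 0")

```text
time: 9.53
tool_pos: [0.5336, -0.2327, 0.2801]
ee_rot: [3.135, -0.011, 0.044]
wrist_force: [-0.5, -0.3, 0.3]
width: 0.0842
```

```bash
cat > chk.py <<'E'
from h import *
import sys
o,im,d,c,M,P=look(sys.argv[1]); save(sys.argv[2],im); hsv=cv2.cvtColor(im,cv2.COLOR_RGB2HSV)
for k in ('time','tool_pos','ee_rot','wrist_force','width','joint_positions'): print(k,np.round(o[k],4))
a=.0436; ax=np.array([np.cos(a),np.sin(a)]); nn=np.array([-ax[1],ax[0]])
B=(abs(P[...,:2]@ax-.521)<.11)&(abs(P[...,:2]@nn+.2545)<.07)
dz=float(sys.argv[3]) if len(sys.argv)>3 else 0
m=(cv2.inRange(hsv,(18,80,40),(36,255,255))>0)&B
p=P[m&(P[...,2]>.145+dz)&(P[...,2]<.20+dz)]; t=p[:,:2]@ax; y=p[:,:2]@nn
A=np.c_[2*y,2*p[:,2],np.ones(len(y))]; x=np.linalg.lstsq(A,y**2+p[:,2]**2,rcond=None)[0]
print('roll n',len(p),'t',np.percentile(t,[1,50,99])-.521,'cross',x[0]+.2545,'z',x[1],'r',np.sqrt(x[2]+x[0]**2+x[1]**2),'top',np.percentile(p[:,2],99))
q=p[p[:,2]>np.percentile(p[:,2],60)]; print('dcross/dt',np.polyfit(q[:,:2]@ax,q[:,:2]@nn,1)[0])
r=((cv2.inRange(hsv,(0,150,50),(6,255,255))>0)|(cv2.inRange(hsv,(174,150,50),(180,255,255))>0))&(abs(P[...,0]-.5)<.12)&(abs(P[...,1]+.35)<.06)&(P[...,2]<.2)
q=P[r]
if len(q):
    print('red',len(q),np.median(q,0),q.min(0),q.max(0))
    q2=q[q[:,2]>np.percentile(q[:,2],50)]; print('slope x per y',np.polyfit(q2[:,1],q2[:,0],1)[0],'crest',q2.mean(0))
E
python3 chk.py wrist w4.png
```

```text
time 9.5333
tool_pos [ 0.5336 -0.2327  0.2801]
ee_rot [ 3.135  -0.0108  0.0439]
wrist_force [-0.4698 -0.3397  0.2993]
width 0.0842
joint_positions [-5.0870e-01  1.4790e-01  1.1572e+00  1.0000e-04  1.8238e+00  1.0183e+00]
roll n 9826 t [-0.05851165  0.00594844  0.05956497] cross 0.0003972524903173569 z 0.158068477349378 r 0.02655936700259594 top 0.18543313800133576
dcross/dt -0.0010843214768697699
red 530 [ 0.45869971 -0.35516846  0.05636054] [ 0.44844902 -0.38080292  0.04841542] [ 0.46352209 -0.32355001  0.05955762]
slope x per y -0.018187870356586873 crest [ 0.45564772 -0.35463388  0.05758226]
```

View pics/w4.png

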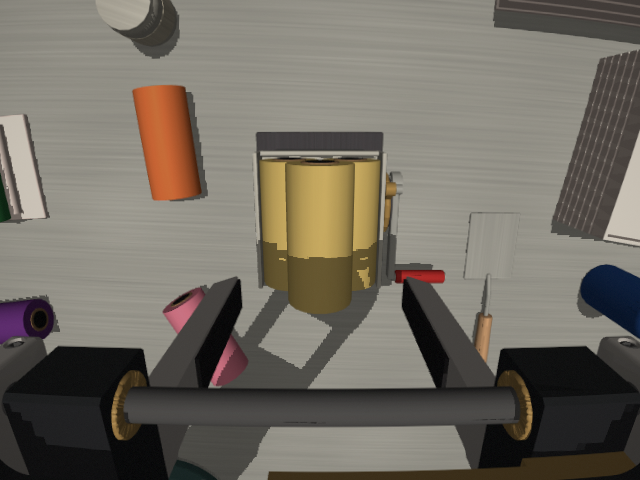

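The roll is saddled: crosswise error 0.4 mm, lengthwise about 0, level and in line. The handle is still at rest at (420,276). Now I'm going above the handle, turning the jaws to close along the lift's x.

>>> servo_tool(series="-0.8 -0.6 0.9 0 -0.12; -0.8 -1.2 1.8 0 -0.24; -0.8 -1.8 2.7 0 -0.36; -0.8 -2.4 3.6 0 -0.48; -0.8 -3 4.6 0 -0.6; -0.8 -3.6 5.5 0 -0.72; -0.8 -4.2 6.4 0 -0.84; -0.8 -4.8 7.4 0 -0.96; -0.8 -5.4 8.3 0 -1.08; -0.8 -6 9.2 0 -1.2; -0.8 -6.8 10.3 0 -1.32; -0.8 -7.5 11.4 0 -1.44; -0.8 -8.1 12.4 0 -1.56; -0.8 -8.1 12.4 0 -1.571; -0.8 -8.1 12.4 0 -1.571; -0.8 -8.1 12.4 0 -1.571")

```text
time: 10.92
tool_pos: [0.4562, -0.3584, 0.2714]
ee_rot: [-3.141, -0.002, 1.613]
wrist_force: [0.5, 0.0, 0.0]
width: 0.0844
```

```bash
python3 chk.py wrist w5.png
```

```text
time 10.9167
tool_pos [ 0.4562 -0.3584  0.2714]
ee_rot [-3.1407e+00 -1.7000e-03  1.6126e+00]
wrist_force [0.472  0.0209 0.0337]
width 0.0844
joint_positions [-7.6400e-01  1.5380e-01  1.1676e+00  6.0000e-04  1.8220e+00 -8.0570e-01]
roll n 13801 t [-0.06043878 -0.00295278  0.05768635] cross 0.0002375088586363816 z 0.15800558066422898 r 0.02658323988624543 top 0.18552098312486492
dcross/dt -0.0018927249813862897
red 732 [ 0.45482216 -0.35158875  0.05681072] [ 0.44682868 -0.38128656  0.05177855] [ 0.46309297 -0.32395921  0.06015462]
slope x per y -0.03564602894811762 crest [ 0.454762   -0.35164487  0.05778033]
```

View pics/w5.png

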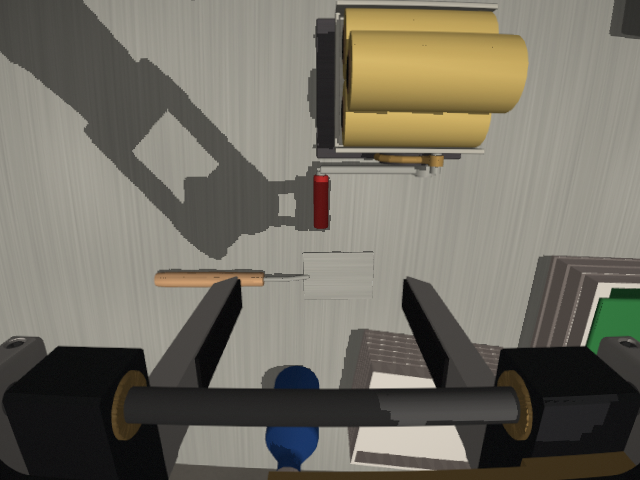

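The view shows the handle at (321,202) below the open jaws, with the spatula and bottle clear of the descent. Descending.

>>> servo_tool(series="-0.8 -0.1 -0.1 2 0; -0.8 -0.1 -0.1 5 0; -0.8 -0.1 -0.1 8.5 0; -0.8 -0.1 -0.1 12 0; -0.8 -0.1 -0.1 15.5 0; -0.8 -0.1 -0.1 18.5 0; -0.8 -0.1 -0.1 21 0; -0.8 -0.1 -0.1 22.8 0; -0.8 -0.1 -0.1 23.7 0; -0.8 -0.1 -0.1 24 0; -0.8 -0.1 -0.1 24 0; -0.8 -0.1 -0.1 24 0")

```text
time: 11.97
tool_pos: [0.4562, -0.3606, 0.0341]
ee_rot: [3.14, 0.002, 1.615]
wrist_force: [1.1, -0.3, 0.2]
width: 0.0845
```

>>> servo_tool(series="-0.3 0 0 0.2 0; 0 0 0 0.2 0; 0.3 0 0 0.2 0; 0.6 0 0 0.2 0; 1 0 0 0.2 0; 1 0 0 0.2 0; 1 0 0 0.2 0; 1 0 0 0.2 0; 1 0 0 0.2 0; 1 0 0 0.2 0; 1 0 0 0.2 0")

```text
time: 12.88
tool_pos: [0.4549, -0.3602, 0.0304]
ee_rot: [-3.141, -0.0, 1.615]
wrist_force: [-0.5, 0.9, -0.2]
width: 0.015
```

Gripped: 15 mm opening on the 16 mm sleeve. Swinging the first half of the arc.

>>> servo_tool(series="1 0 0 -0.33 0; 1 0 0.03 -0.88 0; 1 0 0.11 -1.54 0; 1 0 0.22 -2.19 0; 1 0 0.37 -2.83 0; 1 0 0.56 -3.46 0; 1 0 0.78 -4.08 0; 1 0 1.05 -4.69 0; 1 0 1.35 -5.27 0; 1 0 1.68 -5.84 0; 1 0 2.05 -6.39 0; 1 0 2.45 -6.92 0; 1 0 2.88 -7.42 0; 1 0 3.18 -7.74 0; 1 0 3.34 -7.89 0; 1 0 3.34 -7.89 0; 1 0 3.34 -7.89 0")

```text
time: 14.3
tool_pos: [0.4886, -0.3588, 0.1102]
ee_rot: [-3.141, 0.0, 1.615]
wrist_force: [-5.3, 0.1, -1.2]
width: 0.0148
```

```bash
python3 chk.py wrist w6.png 0.012
```

```text
time 14.3
tool_pos [ 0.4886 -0.3588  0.1102]
ee_rot [-3.1414e+00  5.0000e-04  1.6149e+00]
wrist_force [-5.2914  0.0907 -1.2454]
width 0.0148
joint_positions [-7.2660e-01  2.4690e-01  1.3771e+00 -5.0000e-04  1.5174e+00 -7.7060e-01]
roll n 30815 t [-0.05956831 -0.01434554  0.03720424] cross -0.003286930743452654 z 0.17662091768820962 r 0.023175544119976077 top 0.1993032092222788
dcross/dt 0.012095041532439219
red 3791 [ 0.48828892 -0.34715026  0.13654893] [ 0.4794153  -0.38012614  0.12737066] [ 0.49688368 -0.32147275  0.13915139]
slope x per y -0.04521832311017362 crest [ 0.48823867 -0.34904651  0.13741126]
```

Halfway, and the lever angle works out to about 0.81 rad on the arc, with small forces. Now the second half.

>>> servo_tool(series="1 0 0.32 -0.3 0; 1 0 0.82 -0.73 0; 1 0 1.35 -1.12 0; 1 0 1.9 -1.48 0; 1 0 2.47 -1.81 0; 1 0 3.06 -2.11 0; 1 0 3.67 -2.36 0; 1 0 4.3 -2.58 0; 1 0 4.93 -2.77 0; 1 0 5.57 -2.91 0; 1 0 6.12 -3 0; 1 0 6.66 -3.06 0; 1 0 7.1 -3.1 0; 1 0 7.43 -3.11 0; 1 0 7.6 -3.11 0; 1 0 7.6 -3.11 0; 1 0 7.6 -3.11 0; 1 0 7.6 -3.11 0")

```text
time: 15.85
tool_pos: [0.5646, -0.3555, 0.141]
ee_rot: [3.141, 0.001, 1.615]
wrist_force: [-2.6, -2.3, 3.2]
width: 0.015
```

```bash
python3 chk.py wrist w7.png 0.025; python3 chk.py scene s7.png 0.025; python3 - <<'E'
import cv2
a=cv2.imread('pics/w7.png'); b=cv2.imread('pics/s7.png')[230:350,200:340]
cv2.imwrite('pics/c7.png',cv2.hconcat([cv2.resize(a,(400,343)),cv2.resize(b,(400,343))]))
E
```

```text
time 15.85
tool_pos [ 0.5646 -0.3555  0.141 ]
ee_rot [3.1408e+00 6.0000e-04 1.6147e+00]
wrist_force [-2.567  -2.2971  3.1589]
width 0.015
joint_positions [-0.6469  0.3666  1.1632  0.      1.6107 -0.6908]
roll n 35494 t [-0.05900612  0.00013634  0.05782343] cross -0.0023692740488930886 z 0.18437017489941157 r 0.023911779860093293 top 0.20913440691642454
dcross/dt -0.013457340775946331
red 3789 [ 0.56427663 -0.34373124  0.16737232] [ 0.55544172 -0.37666011  0.1583269 ] [ 0.57296284 -0.31813458  0.17039464]
slope x per y -0.038660184811928885 crest [ 0.56427533 -0.34566614  0.16822491]
time 15.9
tool_pos [ 0.5645 -0.3555  0.141 ]
ee_rot [3.1409e+00 6.0000e-04 1.6147e+00]
wrist_force [-3.2632 -2.117   3.6927]
width 0.0149
joint_positions [-0.6469  0.3665  1.1633  0.      1.6108 -0.6908]
roll n 694 t [-0.02580202  0.02714704  0.06222798] cross -0.0030950110665972086 z 0.1853468384140336 r 0.02335641508440735 top 0.21134062813172813
dcross/dt -0.07421454135430972
red 7 [ 0.56974514 -0.37618963  0.16517922] [ 0.56443496 -0.37663822  0.16211223] [ 0.57174474 -0.37306586  0.17045258]
slope x per y 0.6374055970064818 crest [ 0.56864161 -0.37553268  0.16842027]
```

View pics/c7.png

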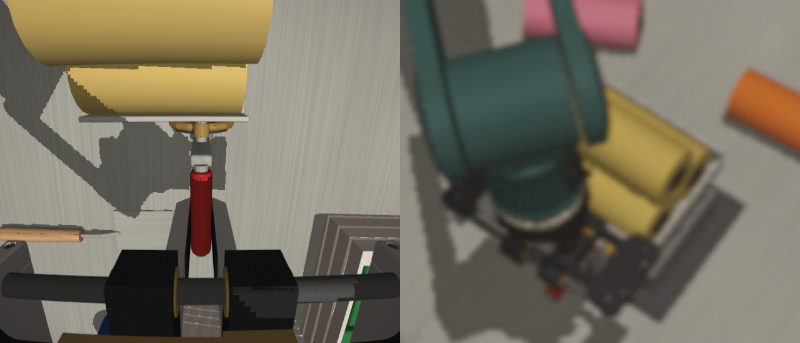

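The lever is upright: the grip has travelled 109.8 mm of 110 mm along x and stands at z 0.160. The roll's top is at 0.209 m, which is full lift, and it still sits in the groove. Handing in.

```bash
python3 -c "
from bench import robot
o=robot.get_obs(); print(o['qvel'].round(4),o['wrist_force'],o['width']); print(robot.close_job())"
```

```text
[-0.0001  0.0006 -0.0008 -0.0023 -0.0017  0.0007] [-3.45146438 -0.66867394  3.38717467] 0.014862514359248876
the job is handed in; nothing more can be done
None
```

I laid the film roll in the groove on the two lower rolls and let go of it. Then I gripped the red handle, swung the lever upright, and handed the job in at about 16 s still holding it. The hand-in gives no verdict.

**Placement (lift still down):** the roll was about 0.4 mm off crosswise, about 0.5 mm off lengthwise, in line with the others, with its centre about 158 mm above the bench (156 mm expected).

**At the end:**
- **Lever:** the grip had moved 109.8 mm of its 110 mm along x and stood 160 mm above the bench, so the lever was upright to within about 1–2°. The arm was still, and the fingers were 15 mm apart on the handle.
- **Lift:** the roll's top was at 209 mm, which is full lift.
- **Roll position:** it still looked saddled on both rolls, untouched by the robot.

**Checks that disagreed:** the last fits put the roll 2–3 mm off crosswise, still inside the 12 mm limit. The close wrist view fitted a 24 mm radius instead of 28 mm. The scene view was partly hidden by the arm and suggested a 0.07 rad skew against 0.01 rad in the wrist view. I trust the wrist view on the skew. I did not re-measure the bystanders at the end; nothing suggested any had been touched.

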